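# Push a board tray through the spring gate into the test adapter

### The job

With one fingertip press down the long bar of the chute's spring gate and keep the gate open while another finger pushes the tray with the small breadboard along the chute, past the gate, until it is fully home against the contact block of the test adapter. Only push the tray, never lift it, and never let the gate come down on it; then let go so that the gate springs fully shut behind the tray. Leave everything else on the bench where it is.

Things in the scene. Friction and masses are not known exactly. Their poses are not given: they have to be found in the camera images.
- chute: Fixed chute of a test adapter. Origin on the bench, mid-channel, below the gate blade; +x = pushing direction, +y left, z up. Aluminium bed, top at z 8 mm, x -170 to 160, y -60 to 52. Two rails on it, inner faces y +-31.5 mm, each 10 wide, tops z 18, x -154 to 68; hinge brackets outside the right rail reach z 28. Contact block: front at x 72, to z 34; grey housing behind it to z 55.
- home (a point): On the bed plate at chute x 40, y 0, z 8 mm, axes as the chute's: the tray's origin is here when the tray is fully home, its front against the black contact block and its back 8 mm beyond the middle of the gate blade.
- gate (a joint): Angle of the spring gate about its hinge, rad: 0 shut, 0.95 fully open (stop). From about 0.72 the blade clears the tray; 0.8 to 0.9 is good to hold. A spring shuts it softly when let go; pressing the middle of the bar takes about 2 N near shut, 4 N when open. A tray pushed against the shut gate does not open it.
- gate_plate: Steel plate of the gate: blade and press bar in one. Origin on the hinge axis, which runs along the chute's x at y -46, z 26 mm (chute frame), at x 0, outside the right rail; axes as the chute's when shut, turning about x with the joint. Pressing the bar down anywhere along its length swings the blade up; a fingertip can slide along the bar.
- bar_edge (a point): Middle of the press bar's outer edge. The bar is a flat plate 4 mm thick, 175 mm long (chute x -150 to 25), 46 mm wide from the hinge outwards to -y, over the bare bench. Shut, it slopes up outwards by 0.52 rad (edge at chute y -86, z 49 mm); at joint 0.52 it is level (z 26); at 0.88 it slopes down outwards by 0.36 rad (edge z 10).
- blade_tip (a point): Inner end of the blade, 5 mm thick along the chute (x -2.5 to 2.5). Shut, the blade reaches level from the hinge over the right rail into the channel to chute y -13, z 25 to 34 mm, and bars the tray; open, it stands up beside the channel, up to z 58.
- tray: Loose black plastic tray, 64 (x) by 58 (y) by 28 mm high, walls 3 mm, holding a white mini breadboard with small parts (all below its rim); about 0.2 kg. Origin at the centre of its underside, x along the chute. It stands in the chute on the bed plate (so its rim is at z 36 mm), in front of the gate, its back towards -x of the chute.
- spare_tray: Empty tray of the same size on the bench to the left of the chute; origin at the centre of its underside. To be left alone.
- pot_a: Potentiometer standing on the bench left of the chute, 25 mm across, shaft up, 48 mm high; origin under its centre. To be left alone.
- pot_b: A second potentiometer like it, left of the chute; origin under its centre. To be left alone.
- breadboard: Large white breadboard, 165 by 55 by 9 mm with parts on it, on the bench well to the right; origin under its centre. To be left alone.
- meter: Handheld grey multimeter lying on the bench well to the right, 180 by 85 by 37 mm; origin under its centre. To be left alone.
- screwdriver: Screwdriver, 160 mm, lying well to the left. To be left alone.
- spool: Spool of solder, 60 mm across, 42 mm high, standing well to the left; origin under its centre. To be left alone.
There are look-alikes about, which are no part of the job. What is shaped like the tray but blue, green or purple is not meant.

How it is judged:
On the way, in this order (a step that is already met when the one before it is completed fails the run):
1. a finger presses the gate open while the tray is still in front of it (value of joint gate above 0.68 rad and contact force between the fingers and gate_plate above 0.3 N and x of tray in the frame of chute below -0.033 m), for 0.1 s.
2. the tray passes the gate while a finger holds it open (value of joint gate above 0.68 rad and contact force between the fingers and gate_plate above 0.3 N and x of tray in the frame of chute between -0.02 and 0.03 m), for 0.1 s.
At the end, for the whole second after the job is handed in: The tray stands flat in the chute, at rest, fully home: its front within 3.5 mm of the contact block. The gate is shut behind it (joint below 0.06 rad). Nothing else has been moved by more than 20 mm (x of tray in the frame of chute between 0.0365 and 0.045 m and y of tray in the frame of chute between -0.006 and 0.006 m and z of tray in the frame of chute below 0.011 m and angle between tray's own z axis and vertical below 0.06 rad and value of joint gate below 0.06 rad and linear speed of tray below 0.01 m/s); the robot touches nothing.
It fails at once if the tray is lifted (5 mm) or tipped (0.2 rad) (z of tray in the frame of chute above 0.013 m or angle between tray's own z axis and vertical above 0.2 rad).
It fails at once if the half-open gate comes down on the tray or scrapes it (value of joint gate above 0.15 rad and contact force between gate_plate and tray above 0.5 N).
It fails at once if something else on the bench is moved by more than 20 mm (distance of any of spare_tray, pot_a, pot_b, breadboard, meter, screwdriver, spool from where it was at the start of the episode above 0.02 m).
It also fails if it takes over 42 s, if anything falls off the work surface, if the arm or the gripper's body presses on something with over 40 N, if the wrist force passes 120 N, or if a joint passes its speed limit or range.

### The arm

A 6-joint arm with a two-finger parallel gripper is mounted at the origin on the work surface. World frame = base frame: x ahead of the robot, y to its left, z up, the work surface at z = 0. Lengths are in m, angles in rad, forces in N, time in s.
With the tool pointing down it reaches from about 0.35 to 0.975 m from the base axis. Payload 4.9 kg.
Tool frame: the origin (TCP) lies midway between the tips of the shut fingers; the grasp point (between the pads) lies 19 mm behind it; z points along the fingers, y is the direction in which the jaws open and shut (so a half turn about z gives the same grasp; the last joint's range is limited). The gripper opens to 85 mm and grips with 20 to 120 N. Pads are 22 mm wide; open, the fingers measure 114 mm over their backs; the gripper's body (76 mm by 85 mm) begins 54 mm behind the grasp point. The pads swing forward as they close: fully open they stand 13 mm farther back than shut.
Start: joints at [-1.343, 0.053, 1.613, -0, 1.476, -0.119], TCP at [0.212, -0.588, 0.196] pointing down, gripper open.
Joint ranges: [-3.01, 3.01], [-1.01, 2.22], [0.06, 2.58], [-1.02, 4.17], [0.09, 2.62], [-3.14, 3.14]. Speed limits (rad/s): [2.57, 2.57, 3.14, 3.14, 3.14, 3.14].

### API

Orientations are given as a unit quaternion [w, x, y, z].
In Python, from plant import manip, cams gives the robot as it stands.
- The arm moves only by the tool jog_arm, never from a script. Its argument "targets" is a list of rows, each a list of 4 numbers: the shift along the tool's x, y, z in m, then the turn about the tool's z in degrees. A call has 1 to 5 rows; each row is the pose to reach, as a shift and turn from the pose commanded when the call began, along the tool's axes at that moment; what a row does not reach only later rows make up. A row lasts 1/12 s, in which the tool goes at most 41.7 mm and 7.16 degrees, less where a joint would pass 70% of its speed; a pose out of reach is approached as far as the arm can. A call with a gripper value outside its range is refused whole. "fingers" is the opening, from 0 (shut) to 1 (fully open), set as the call begins (left out, the last holds). The fingers move at their own pace and stop on an object; the grip force is fixed at half the most. Time passes only in rows, so rows that repeat a pose let the fingers close. It gives the time, the measured TCP pose, the force and the opening at its end, in the units of the state.
- manip.state(): the state, without advancing time (a new reading comes with each control period).
- cams.grab_frame(name): name is "scene" or "top"; returns the picture (480x640x3 uint8, red, green, blue); there is no depth.
- cams.get_calibration(name): a dict with "camera_matrix" (3x3 intrinsics, pixels), "cam_to_world" (4x4, takes a point from camera to world coordinates). Camera axes: x right, y up, looking along -z (the intrinsics and any distortion apply to the point x, -y, -z); pixel columns grow to the right and rows downward; lengths in m; the calibration is good to about 2 mm. A picture is of the moment at which its call begins. get_calibration takes no time and is no camera call.
- manip.job_done(): hands the job in, once; it reports no verdict.
The state is a dict: "time": time; "joint_pos": joint angles; "joint_vel": joint speeds; "joint_efforts": joint torques, N m; "tool_pos": TCP position; "tool_rot": TCP orientation; "contact_force": force on the tool from outside, world axes, zero at the start; "ft_torque": the same for the moment, N m; "gripper_width": opening from 0.0 (shut) to 1.0 (fully open).
Only numpy, scipy, OpenCV 4.12 (cv2) and the standard library are available. Lean on these libraries where they do the work, as an engineer would, in place of code of your own. Each camera call takes 0.05 s, during which the arm holds its last target. There are 200 camera calls.

## Working session

There is one attempt and no reset: what is moved stays moved. The work goes in short steps, Python scripts to look and compute and a tool call to move; the robot and the scene stay as the last step left them, time stands still between calls to the robot, and variables do not carry over. Pictures are saved under pics/ and viewed, about 8 in all and at most 12, crops included, and the job is handed in when it is done.

Besides the shell and the picture viewer there is one more tool, called after "Emit:" in YAML: its name, and indented under it one key for each argument. jog_arm: Moves the arm, as the interface text tells. Its arguments: {"type":"object","properties":{"targets":{"type":"array"},"fingers":{"type":"number"}},"required":["targets"]}

```bash
mkdir -p pics; ls; python3 - <<'E'
from plant import manip, cams
import cv2,json
for n in("scene","top"):
    im=cams.grab_frame(n); cv2.imwrite(f"pics/{n}0.png",im[:,:,::-1])
    c=cams.get_calibration(n); print(n,c)
s=manip.state();print(s)
E
```

```text
pics
scene {'camera_matrix': array([[527.22193931,   0.        , 329.03244339],
       [  0.        , 527.22193931, 250.40545939],
       [  0.        ,   0.        ,   1.        ]]), 'cam_to_world': array([[-2.91032561e-01, -6.50274227e-01,  7.01743171e-01,
         1.25124658e+00],
       [ 9.56712461e-01, -1.98693009e-01,  2.12655485e-01,
         2.57257910e-01],
       [ 1.14708157e-03,  7.33256107e-01,  6.79951591e-01,
         7.75735979e-01],
       [ 0.00000000e+00,  0.00000000e+00,  0.00000000e+00,
         1.00000000e+00]])}
top {'camera_matrix': array([[471.47731951,   0.        , 315.95837604],
       [  0.        , 471.47731951, 237.78680105],
       [  0.        ,   0.        ,   1.        ]]), 'cam_to_world': array([[-0.01025943,  0.98842139, -0.15138659,  0.35096874],
       [-0.99965577, -0.01379414, -0.02231719,  0.00352299],
       [-0.02414704,  0.15110552,  0.98822267,  1.21513231],
       [ 0.        ,  0.        ,  0.        ,  1.        ]])}
{'time': 0.1, 'joint_pos': array([-1.34299512e+00,  5.33191860e-02,  1.61414383e+00,  1.50740233e-05,
        1.47599411e+00, -1.19018260e-01]), 'joint_vel': array([ 0.00148668, -0.00235111, -0.00316993, -0.00033635, -0.0007997 ,
        0.00030787]), 'joint_efforts': array([ 6.79184141e-04, -3.94900560e+01, -3.71363103e+01, -4.64076061e-05,
        3.96601405e-03,  7.17970238e-06]), 'tool_pos': array([ 0.21229548, -0.58717885,  0.19467612]), 'tool_rot': array([-9.31267428e-04,  9.85001868e-01,  1.72541154e-01, -4.31894060e-05]), 'contact_force': array([-0.13512288, -0.39253368,  0.68582252]), 'ft_torque': array([0.04414335, 0.02963755, 0.03716974]), 'gripper_width': 0.9960553365800123}
```

View pics/top0.png

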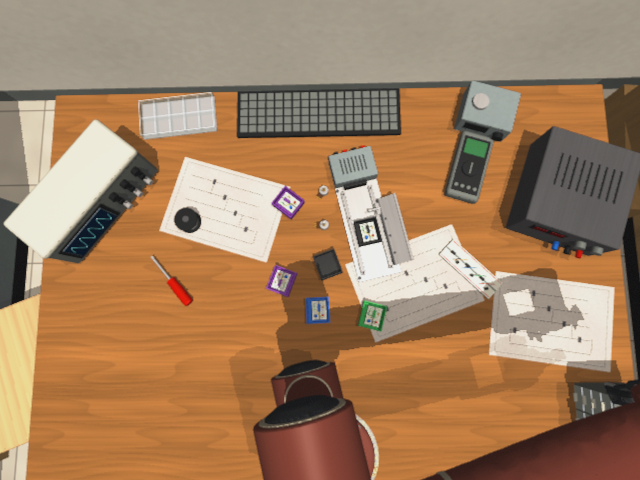

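View pics/scene0.png

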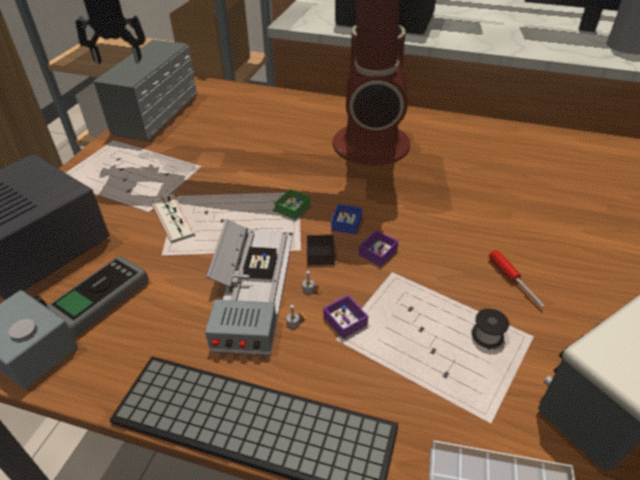

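The top view shows the chute running from about (378,280) up to the grey housing at (353,167). The black tray with the white breadboard is at (367,232) and the press bar is on the right at (395,230). These could be mistaken for the tray:
- spare black tray, empty (327,264)
- purple trays (288,202) and (281,280)
- blue tray (317,310)
- green tray (372,315)

I'm choosing the black tray inside the chute and checking it in a close crop.

```bash
cat > h.py <<'E'
import numpy as np, cv2
from plant import manip, cams
def ray(n,uv,z):
    c=cams.get_calibration(n);K=c["camera_matrix"];T=c["cam_to_world"]
    p=np.linalg.inv(K)@[uv[0],uv[1],1];d=T[:3,:3]@[p[0],-p[1],-p[2]]
    return T[:3,3]+d*(z-T[2,3])/d[2]
def proj(n,P):
    c=cams.get_calibration(n);K=c["camera_matrix"];T=c["cam_to_world"]
    q=(np.atleast_2d(P)-T[:3,3])@T[:3,:3]; q=q*[1,-1,-1]; q=q@K.T; return q[:,:2]/q[:,2:]
E
python3 - <<'E'
import cv2
a=cv2.imread("pics/top0.png")[135:295,310:430];b=cv2.imread("pics/scene0.png")[210:360,195:325]
a=cv2.resize(a,None,fx=3.75,fy=3.75,interpolation=2);cv2.imwrite("pics/crop1.png",a);print(a.shape)
b=cv2.resize(b,None,fx=4,fy=4,interpolation=2);cv2.imwrite("pics/crop2.png",b);print(b.shape)
E
```

```text
(600, 450, 3)
(600, 520, 3)
```

View pics/crop1.png

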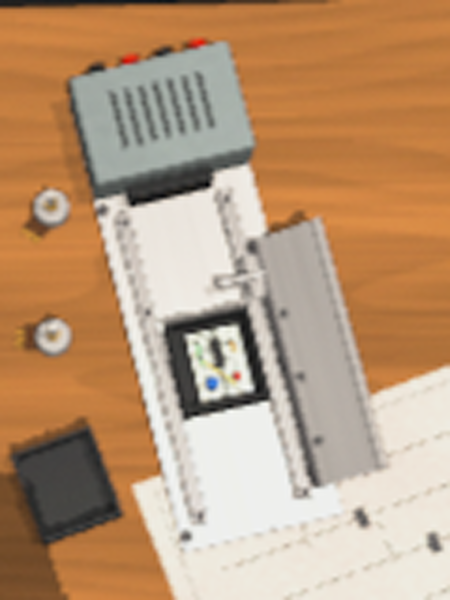

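View pics/crop2.png

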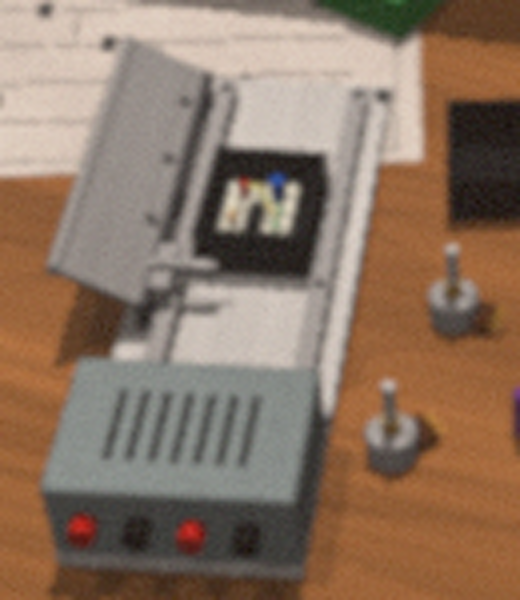

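The crop confirms it: the black tray with the breadboard stands in the chute (tray rim about (165,325)–(270,400) in the crop), with the blade tip at about (215,283). The bar's outer edge runs (318,218)–(382,468). Next I'll fit the chute pose.

```bash
cat >> h.py <<'E'
def Rz(a): return np.array([[np.cos(a),-np.sin(a),0],[np.sin(a),np.cos(a),0],[0,0,1]])
E
cat > fit.py <<'E'
from h import *
from scipy.optimize import least_squares
A=lambda c,s,o:np.array(o)+(np.array(c)+.5)/s-.5
top=[((-170,52,8),(182,548)),((-170,-60,8),(340,515)),((25,-86,49),(318,218)),((-150,-86,49),(382,468)),((0,-13,34),(215,283))]
sc=[((25,-86,49),(50,268)),((-150,-86,49),(128,40)),((0,-13,34),(217,265))]
trt=[((32,29,36),(165,325)),((32,-29,36),(257,307)),((-32,-29,36),(270,400)),((-32,29,36),(190,418))]
def res(p,out=False):
    r=[];R=Rz(p[2])
    for n,L,s,o,dx in(("top",top,3.75,(310,135),0),("scene",sc,4,(195,210),0),("top",trt,3.75,(310,135),p[3])):
        P=np.array([np.array(l[0])/1000+[dx,0,0] for l in L])@R.T+[p[0],p[1],0]
        r.append(proj(n,P)-np.array([A(l[1],s,o) for l in L]))
    r=np.vstack(r); return r if out else r.ravel()
f=least_squares(res,[.5,-.1,.2,-.06],loss="soft_l1")
print(f.x); print(res(f.x,True).round(2))
p=f.x;R=Rz(p[2]);np.save("chute.npy",p)
W=lambda x,y,z:(R@np.array([x,y,z])/1000+[p[0],p[1],0]).round(4)
print("home",W(40,0,8),"back",W(-170,0,8),"baredge",W(0,-86,49))
for n,u,z in(("pot_a",(50,208),.048),("pot_b",(53,335),.048),("spare",(65,485),.028)):
    q=ray("top",A(u,3.75,(310,135)),z); print(n,(q-[p[0],p[1],0])@R)
s=manip.state();t=s["tool_pos"];print("tcp in chute",(t-[p[0],p[1],0])@R)
from scipy.spatial.transform import Rotation as Ro
q=s["tool_rot"];M=Ro.from_quat([q[1],q[2],q[3],q[0]]).as_matrix();print(M.round(3));print("tool axes in chute frame\n",(R.T@M).round(3))
E
python3 fit.py
```

```text
[ 0.59994768 -0.09133815  0.20736234 -0.05461665]
[[-0.1   0.26]
 [ 0.58 -0.51]
 [ 0.19 -0.04]
 [ 0.2   0.52]
 [ 1.31 -0.44]
 [ 0.77  0.76]
 [ 1.95 -0.06]
 [-0.1   0.12]
 [ 0.65  0.29]
 [-1.61  0.14]
 [ 0.91 -0.33]
 [-0.21 -0.13]]
home [ 0.6391 -0.0831  0.008 ] back [ 0.4336 -0.1263  0.008 ] baredge [ 0.6177 -0.1755  0.049 ]
pot_a [0.07216283 0.08918484 0.048     ]
pot_b [-0.01370206  0.10631263  0.048     ]
spare [-0.11203325  0.12019504  0.028     ]
tcp in chute [-0.48143108 -0.40540885  0.19467612]
[[ 0.94   0.34  -0.   ]
 [ 0.34  -0.94   0.002]
 [ 0.    -0.002 -1.   ]]
tool axes in chute frame
 [[ 0.99   0.139 -0.   ]
 [ 0.139 -0.99   0.002]
 [ 0.    -0.002 -1.   ]]
```

Emit:
jog_arm:
  targets:
    - [0.032, -0.024, 0, 0]
    - [0.064, -0.048, 0, 0]
    - [0.096, -0.072, 0, 0]
    - [0.128, -0.096, 0, 0]
    - [0.16, -0.12, 0, 0]
  fingers: 0.72

```text
time: 0.52
tool_pos: [0.3225, -0.4187, 0.1952]
tool_rot: [-0.0, 0.985, 0.172, -0.0]
contact_force: [0.3, -0.6, 1.1]
gripper_width: 0.723
```

Emit:
jog_arm:
  targets:
    - [0.032, -0.024, 0, 0]
    - [0.064, -0.048, 0, 0]
    - [0.096, -0.072, 0, 0]
    - [0.128, -0.096, 0, 0]
    - [0.16, -0.12, 0, 0]

```text
time: 0.93
tool_pos: [0.4322, -0.2513, 0.1954]
tool_rot: [-0.0, 0.985, 0.172, -0.0]
contact_force: [0.2, 0.2, -0.9]
gripper_width: 0.72
```

Emit:
jog_arm:
  targets:
    - [0.03, -0.025, 0, 3]
    - [0.06, -0.05, 0, 6]
    - [0.097, -0.075, 0, 8]
    - [0.097, -0.075, 0, 8]
    - [0.097, -0.075, 0, 8]

```text
time: 1.35
tool_pos: [0.4981, -0.1477, 0.1953]
tool_rot: [-0.0, 0.994, 0.106, -0.0]
contact_force: [0.4, 0.1, 0.4]
gripper_width: 0.724
```

```bash
cat > st.py <<'E'
from h import *
from scipy.spatial.transform import Rotation as Ro
p=np.load("chute.npy");R=Rz(p[2]);s=manip.state();q=s["tool_rot"]
M=R.T@Ro.from_quat([q[1],q[2],q[3],q[0]]).as_matrix()
print("t",s["time"],"tcp chute mm",(((s["tool_pos"]-[p[0],p[1],0])@R)*1000).round(1),"F",(s["contact_force"]@R).round(2),"w",s["gripper_width"]);print(M.round(3))
E
python3 st.py; python3 - <<'E'
from h import *
im=cams.grab_frame("scene")[:,:,::-1];cv2.imwrite("pics/s1.png",im[100:360,120:420].repeat(2,0).repeat(2,1))
E
```

```text
t 1.35 tcp chute mm [-111.3  -34.1  195.3] F [ 0.36 -0.02  0.39] w 0.723872164205875
[[ 1.     0.004 -0.001]
 [ 0.004 -1.     0.001]
 [-0.001 -0.001 -1.   ]]
```

View pics/s1.png

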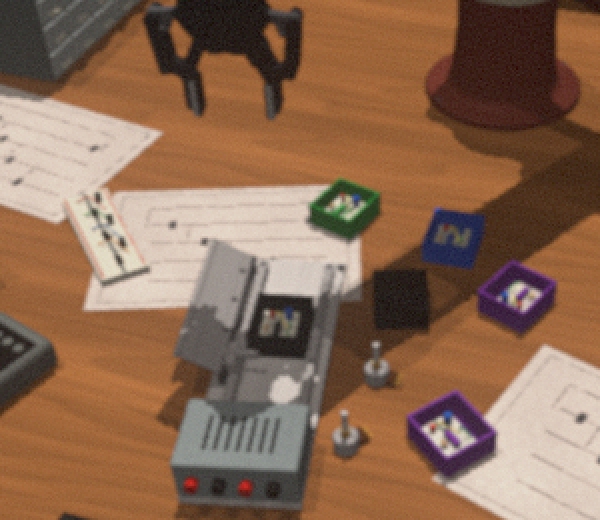

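The gripper is upright and lined up with the chute, and its tips are at about (197,112) and (272,113) in the crop. The tray, pots and spare tray haven't moved. I'll go down towards the bar.

Emit:
jog_arm:
  targets:
    - [0, 0, 0.04, 0]
    - [0, 0, 0.08, 0]
    - [0, 0, 0.12, 0]
    - [0, 0, 0.135, 0]
    - [0, 0, 0.135, 0]

```text
time: 1.82
tool_pos: [0.4925, -0.1493, 0.0549]
tool_rot: [-0.003, 0.995, 0.102, -0.005]
contact_force: [-1.3, 0.6, -0.7]
gripper_width: 0.72
```

```bash
python3 st.py; python3 - <<'E'
from h import *
p=np.load("chute.npy");R=Rz(p[2])
for z in(.19,.2,.21):
    print(z,proj("scene",[R@[-.111,y,z]+[p[0],p[1],0] for y in(-.071,.003)]).round(1), "seen 218.5,156 / 256,156.5")
for n,o in(("scene",(190,160)),("top",(300,150))):
    im=cams.grab_frame(n)[:,:,::-1];cv2.imwrite(f"pics/{n}2.png",cv2.resize(im[o[1]:o[1]+150,o[0]:o[0]+130],None,fx=3,fy=3,interpolation=2))
a,b=[cv2.imread(f"pics/{n}2.png") for n in("scene","top")];cv2.imwrite("pics/c2.png",np.hstack([a,b]))
E
```

```text
t 1.8167 tcp chute mm [-117.1  -34.6   54.9] F [-1.17  0.9  -0.75] w 0.7198191616197535
[[ 1.    -0.003 -0.009]
 [-0.003 -1.     0.006]
 [-0.009 -0.006 -1.   ]]
0.19 [[222.2 176.3]
 [260.2 178.2]] seen 218.5,156 / 256,156.5
0.2 [[221.5 171.9]
 [259.7 173.9]] seen 218.5,156 / 256,156.5
0.21 [[220.8 167.5]
 [259.3 169.5]] seen 218.5,156 / 256,156.5
```

View pics/c2.png

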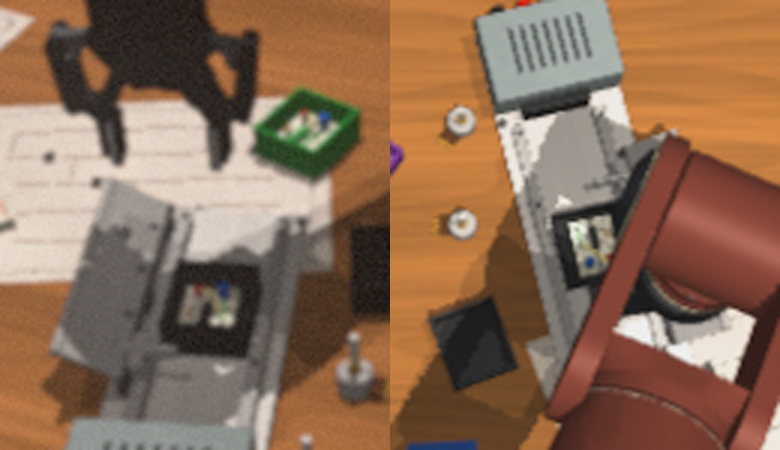

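The tips are at about (228,215) and (262,214) in the scene image, and both look nearer the robot than I predicted. I'll check this numerically.

```bash
python3 st.py; python3 - <<'E'
from h import *
p=np.load("chute.npy");R=Rz(p[2])
for x in(-.105,-.115,-.15):
  for z in(.055,.065,.075):
    print(x,z,proj("scene",[R@[x,y,z]+[p[0],p[1],0] for y in(-.071,.003)]).round(1).ravel(), "seen 228,215 / 262,215")
P=lambda *a:proj("scene",R@np.array(a)+[p[0],p[1],0]).round(1)
print(P(-.15,-.086,.049),P(.025,-.086,.049),P(-.17,.052,.008), P(-.17,-.06,.008))
E
```

```text
t 1.9167 tcp chute mm [-113.1  -37.1   60.8] F [-0.19  0.46 -0.19] w 0.7173959468042723
[[ 1.    -0.002 -0.001]
 [-0.002 -1.     0.   ]
 [-0.001 -0.    -1.   ]]
-0.105 0.055 [230.4 231.4 265.4 233.5] seen 228,215 / 262,215
-0.105 0.065 [229.8 227.8 265.  229.8] seen 228,215 / 262,215
-0.105 0.075 [229.2 224.1 264.6 226.1] seen 228,215 / 262,215
-0.115 0.055 [231.4 228.3 266.2 230.4] seen 228,215 / 262,215
-0.115 0.065 [230.9 224.7 265.8 226.7] seen 228,215 / 262,215
-0.115 0.075 [230.2 221.  265.4 223. ] seen 228,215 / 262,215
-0.15 0.055 [235.1 217.8 269.1 219.8] seen 228,215 / 262,215
-0.15 0.065 [234.5 214.2 268.7 216.1] seen 228,215 / 262,215
-0.15 0.075 [233.9 210.5 268.3 212.5] seen 228,215 / 262,215
[[228.6 219.6]] [[207.9 277.4]] [[294.  231.6]] [[244.4 228.7]]
```

```bash
python3 - <<'E'
from h import *
t=np.array([.2123,-.5872,.1947]);y=np.array([.34,-.94,0])
for z in(0,.013,.03,.04):
  print(z,proj("scene",[t+y*.05+[0,0,z],t-y*.05+[0,0,z]]).round(1).ravel())
print(proj("scene",[[0,0,0],[.09,0,0],[0,.09,0],[0,-.09,0]]).round(1).tolist())
im=cams.grab_frame("scene")[:,:,::-1]
a=cv2.imread("pics/scene0.png")[0:100,60:190]
b=im[170:270,190:320]
cv2.imwrite("pics/c3.png",np.hstack([cv2.resize(i,None,fx=3,fy=3,interpolation=2) for i in(a,b)]))
E
```

```text
0 [103.8  82.1 144.8  81.2]
0.013 [102.3  77.  143.5  76.2]
0.03 [100.2  70.3 141.9  69.5]
0.04 [ 99.   66.4 140.9  65.5]
[[371.3, 143.5], [363.4, 160.8], [403.4, 148.7], [340.1, 138.6]]
```

View pics/c3.png

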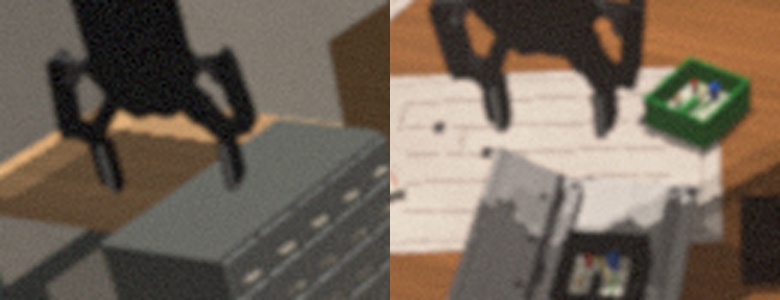

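Emit:
jog_arm:
  targets:
    - [0, -0.002, 0.005, 0]
    - [0, -0.004, 0.01, 0]
    - [0, -0.004, 0.015, 0]
    - [0, -0.004, 0.02, 0]
    - [0, -0.004, 0.02, 0]

```text
time: 2.38
tool_pos: [0.496, -0.1454, 0.0397]
tool_rot: [-0.0, 0.995, 0.104, -0.001]
contact_force: [-0.2, 0.5, 0.0]
gripper_width: 0.718
```

Emit:
jog_arm:
  targets:
    - [0, 0, 0, 0]
    - [0, 0, 0, 0]

```text
time: 2.55
tool_pos: [0.4968, -0.1458, 0.0408]
tool_rot: [0.0, 0.995, 0.103, 0.0]
contact_force: [0.3, 0.5, 0.3]
gripper_width: 0.723
```

```bash
python3 st.py
```

```text
t 2.55 tcp chute mm [-112.2  -32.1   40.8] F [0.38 0.47 0.31] w 0.7226795565041307
[[ 1. -0.  0.]
 [-0. -1. -0.]
 [ 0.  0. -1.]]
```

Emit:
jog_arm:
  targets:
    - [0, 0, 0.003, 0]
    - [0, 0, 0.006, 0]
    - [0, 0, 0.006, 0]
    - [0, 0, 0.006, 0]

```text
time: 2.88
tool_pos: [0.4964, -0.1458, 0.0344]
tool_rot: [-0.0, 0.995, 0.103, -0.0]
contact_force: [0.5, -0.1, -0.1]
gripper_width: 0.719
```

Emit:
jog_arm:
  targets:
    - [0, 0, 0.003, 0]
    - [0, 0, 0.006, 0]
    - [0, 0, 0.006, 0]
    - [0, 0, 0.006, 0]

```text
time: 3.22
tool_pos: [0.4965, -0.1458, 0.0284]
tool_rot: [-0.0, 0.995, 0.103, -0.0]
contact_force: [-0.2, -0.2, -0.2]
gripper_width: 0.72
```

Emit:
jog_arm:
  targets:
    - [0, 0, 0.003, 0]
    - [0, 0, 0.006, 0]
    - [0, 0, 0.006, 0]
    - [0, 0, 0.006, 0]

```text
time: 3.55
tool_pos: [0.4965, -0.1458, 0.0224]
tool_rot: [-0.0, 0.995, 0.103, -0.0]
contact_force: [-0.1, -0.2, -0.4]
gripper_width: 0.72
```

```bash
python3 - <<'E'
from h import *
p=np.load("chute.npy");R=Rz(p[2])
a=cams.grab_frame("scene")[170:320,180:320,::-1]
cv2.imwrite("pics/c4.png",cv2.resize(a,None,fx=4,fy=4,interpolation=2))
print(proj("scene",[R@[-.112,y,.03]+[p[0],p[1],0] for y in(-.071,.003)]).round(1))
E
```

```text
[[232.6 238.2]
 [266.9 240.2]]
```

View pics/c4.png

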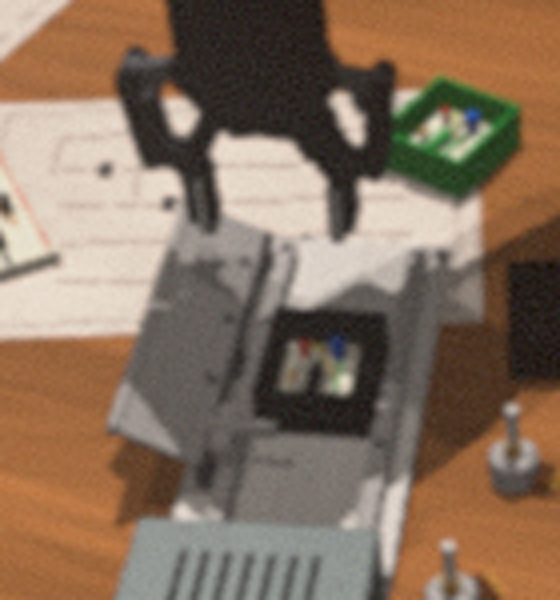

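The tips are at about (205,228) and (342,237) in the crop. The left one is drawn over the bar's back end, so it is above the bar and not yet touching. The tips are therefore some 25–30 mm higher than the TCP reading suggests, so I'll carry on down and go by force.

Emit:
jog_arm:
  targets:
    - [0, 0, 0.003, 0]
    - [0, 0, 0.006, 0]
    - [0, 0, 0.006, 0]
    - [0, 0, 0.006, 0]

```text
time: 3.93
tool_pos: [0.4964, -0.1457, 0.0164]
tool_rot: [-0.0, 0.995, 0.103, -0.0]
contact_force: [0.4, -0.0, -0.1]
gripper_width: 0.724
```

Emit:
jog_arm:
  targets:
    - [0, 0, 0.003, 0]
    - [0, 0, 0.006, 0]
    - [0, 0, 0.006, 0]
    - [0, 0, 0.006, 0]

```text
time: 4.27
tool_pos: [0.4964, -0.1458, 0.0104]
tool_rot: [-0.0, 0.995, 0.103, -0.0]
contact_force: [-1.0, 0.2, 0.5]
gripper_width: 0.72
```

Emit:
jog_arm:
  targets:
    - [0, 0, 0.002, 0]
    - [0, 0, 0.004, 0]
    - [0, 0, 0.004, 0]
    - [0, 0, 0.004, 0]

```text
time: 4.6
tool_pos: [0.4966, -0.1458, 0.0066]
tool_rot: [-0.0, 0.995, 0.103, -0.0]
contact_force: [-0.0, 0.3, -0.2]
gripper_width: 0.721
```

```bash
python3 - <<'E'
from h import *
p=np.load("chute.npy");R=Rz(p[2])
a=cams.grab_frame("scene")[170:320,180:320,::-1]
a=cv2.resize(a,None,fx=4,fy=4,interpolation=2)
cv2.imwrite("pics/c5.png",a)
for x in(-.112,-.15,-.18):print(proj("scene",[R@[x,y,.014]+[p[0],p[1],0] for y in(-.071,.003)]).round(1).tolist())
E
```

```text
[[233.5, 243.7], [267.5, 245.8]]
[[237.3, 232.2], [270.5, 234.2]]
[[240.2, 223.5], [272.7, 225.4]]
```

View pics/c5.png

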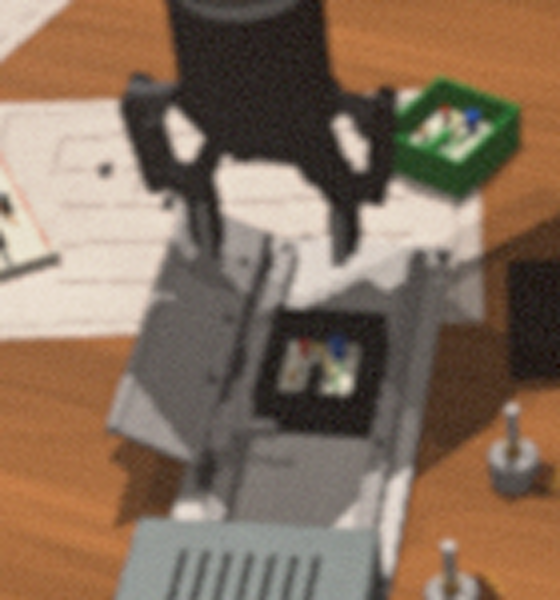

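The tips are now at about (232,234) and (266,235) in the full image, which at x -112 means z ≈ 42 mm. That is just about at the bar's surface, and the bar hasn't moved yet. I'll continue.

Emit:
jog_arm:
  targets:
    - [0, 0, 0.002, 0]
    - [0, 0, 0.004, 0]
    - [0, 0, 0.004, 0]
    - [0, 0, 0.004, 0]

```text
time: 4.98
tool_pos: [0.4965, -0.1458, 0.0026]
tool_rot: [-0.0, 0.995, 0.103, -0.0]
contact_force: [-0.1, -0.2, 0.8]
gripper_width: 0.72
```

Emit:
jog_arm:
  targets:
    - [0, 0, 0.002, 0]
    - [0, 0, 0.004, 0]
    - [0, 0, 0.004, 0]
    - [0, 0, 0.004, 0]

```text
time: 5.32
tool_pos: [0.4971, -0.1461, -0.0009]
tool_rot: [0.0, 0.995, 0.103, 0.0]
contact_force: [0.7, 0.0, 1.0]
gripper_width: 0.723
```

```bash
cat > g.py <<'E'
from h import *
from scipy.spatial.transform import Rotation as Ro
import sys
a=cams.grab_frame("scene")[170:320,180:320,::-1]
cv2.imwrite(f"pics/{sys.argv[1]}.png",cv2.resize(a,None,fx=4,fy=4,interpolation=2))
E
python3 g.py c6; python3 st.py; python3 - <<'E'
import cv2,numpy as np
a,b=cv2.imread("pics/c5.png"),cv2.imread("pics/c6.png")
d=cv2.GaussianBlur(cv2.absdiff(a,b),(9,9),0).max(2)
for n,(x,y,w,h) in dict(baredge=(105,330,60,110),bar=(140,270,90,150),tray=(255,310,130,120),blade=(200,400,90,50)).items():print(n,d[y:y+h,x:x+w].max())
E
```

```text
t 5.3667 tcp chute mm [-111.9  -32.3   -0.8] F [-0.48 -0.64  1.65] w 0.721456701593912
[[ 1.    -0.     0.001]
 [-0.    -1.    -0.   ]
 [ 0.001  0.    -1.   ]]
baredge 27
bar 24
tray 20
blade 14
```

Emit:
jog_arm:
  targets:
    - [0, 0, 0.003, 0]
    - [0, 0, 0.006, 0]
    - [0, 0, 0.006, 0]
    - [0, 0, 0.006, 0]

```text
time: 5.7
tool_pos: [0.4971, -0.1461, -0.007]
tool_rot: [0.0, 0.995, 0.103, 0.0]
contact_force: [2.3, -1.3, 3.3]
gripper_width: 0.719
```

Emit:
jog_arm:
  targets:
    - [0, 0, 0.003, 0]
    - [0, 0, 0.006, 0]
    - [0, 0, 0.006, 0]
    - [0, 0, 0.006, 0]

```text
time: 6.03
tool_pos: [0.4974, -0.1467, -0.0127]
tool_rot: [0.001, 0.995, 0.103, 0.001]
contact_force: [0.9, -4.8, 5.0]
gripper_width: 0.721
```

```bash
python3 g.py c7; python3 st.py
```

```text
t 6.0833 tcp chute mm [-111.8  -32.9  -12.6] F [ 0.21 -2.98  5.84] w 0.7210195291060646
[[ 1.    -0.     0.001]
 [-0.    -1.    -0.001]
 [ 0.001  0.001 -1.   ]]
```

View pics/c7.png

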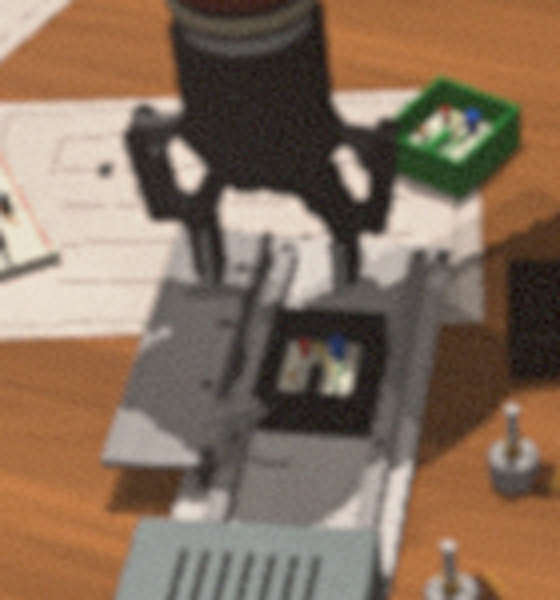

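The bar is about half down (its front corner is at (103,462) in the crop) and the blade is rising. The pusher tip at (348,282) is still behind the tray. I'll work out the gate angle from that corner.

```bash
cat > ang.py <<'E'
from h import *
p=np.load("chute.npy");R=Rz(p[2]);W=lambda P:np.array(P)@R.T+[p[0],p[1],0]
for g in(0,.2,.4,.5,.6,.7,.75,.8,.85,.9,.95):
    c,s=np.cos(g),np.sin(g); y,z=-.040,.023
    Y=-.046+c*y-s*z; Z=.026+s*y+c*z
    q=proj("scene",W([[.025,Y,Z],[-.15,Y,Z]])); print(g,((q-[180,170])*4).round(0).tolist())
for z in(.02,.025,.03,.035):print("tip",z,((proj("scene",W([[-.112,-.071,z],[-.112,.003,z]]))-[180,170])*4).round().tolist())
E
python3 ang.py
```

```text
0 [[112.0, 430.0], [194.0, 198.0]]
0.2 [[107.0, 441.0], [189.0, 210.0]]
0.4 [[105.0, 454.0], [188.0, 222.0]]
0.5 [[106.0, 460.0], [188.0, 229.0]]
0.6 [[108.0, 467.0], [190.0, 235.0]]
0.7 [[111.0, 473.0], [192.0, 241.0]]
0.75 [[112.0, 476.0], [193.0, 245.0]]
0.8 [[114.0, 480.0], [195.0, 248.0]]
0.85 [[116.0, 483.0], [197.0, 251.0]]
0.9 [[118.0, 486.0], [198.0, 254.0]]
0.95 [[121.0, 489.0], [201.0, 257.0]]
tip 0.02 [[213.0, 287.0], [349.0, 295.0]]
tip 0.025 [[212.0, 280.0], [348.0, 288.0]]
tip 0.03 [[210.0, 273.0], [348.0, 281.0]]
tip 0.035 [[209.0, 266.0], [347.0, 274.0]]
```

Emit:
jog_arm:
  targets:
    - [0, 0, 0.002, 0]
    - [0, 0, 0.004, 0]
    - [0, 0, 0.004, 0]
    - [0, 0, 0.004, 0]

```text
time: 6.42
tool_pos: [0.4973, -0.1466, -0.0166]
tool_rot: [0.001, 0.995, 0.103, 0.001]
contact_force: [2.2, -3.9, 4.6]
gripper_width: 0.723
```

```bash
python3 st.py; python3 g.py c8; python3 - <<'E'
# front bar corner: track the template of the front edge corner from c7
import cv2,numpy as np
a,b=[cv2.imread(f"pics/{n}.png",0) for n in("c7","c8")]
for (x,y,w,h) in((90,425,60,60),(85,440,110,45),(90,400,50,80)):
    r=cv2.matchTemplate(b,a[y:y+h,x:x+w],cv2.TM_CCOEFF_NORMED)[y-10:y+60,x-15:x+30];_,m,_,l=cv2.minMaxLoc(r);print(m,l[0]-15,l[1]-10)
E
```

```text
t 6.4167 tcp chute mm [-111.8  -32.9  -16.6] F [ 1.38 -4.27  4.65] w 0.7227745695740616
[[ 1.    -0.     0.001]
 [-0.    -1.    -0.002]
 [ 0.001  0.002 -1.   ]]
0.9635472893714905 4 11
0.9207921624183655 0 7
0.942363440990448 5 13
```

Emit:
jog_arm:
  targets:
    - [0, 0, 0.0015, 0]
    - [0, 0, 0.003, 0]
    - [0, 0, 0.003, 0]
    - [0, 0, 0.003, 0]

```text
time: 6.8
tool_pos: [0.4972, -0.1461, -0.0196]
tool_rot: [0.0, 0.995, 0.103, 0.0]
contact_force: [1.4, -2.6, 5.8]
gripper_width: 0.72
```

```bash
python3 st.py; python3 g.py c9; python3 - <<'E'
import cv2,numpy as np
a,b=[cv2.imread(f"pics/{n}.png",0) for n in("c7","c9")]
for (x,y,w,h) in((90,425,60,60),(85,440,110,45),(90,400,50,80)):
    r=cv2.matchTemplate(b,a[y:y+h,x:x+w],cv2.TM_CCOEFF_NORMED)[y-10:y+60,x-15:x+30];_,m,_,l=cv2.minMaxLoc(r);print(m,l[0]-15,l[1]-10)
E
```

```text
t 6.8 tcp chute mm [-111.8  -32.4  -19.6] F [ 0.86 -2.88  5.77] w 0.7203250078695435
[[ 1.    -0.     0.001]
 [-0.    -1.    -0.001]
 [ 0.001  0.001 -1.   ]]
0.8930413722991943 12 20
0.7680953145027161 1 12
0.838798999786377 14 24
```

View pics/c9.png

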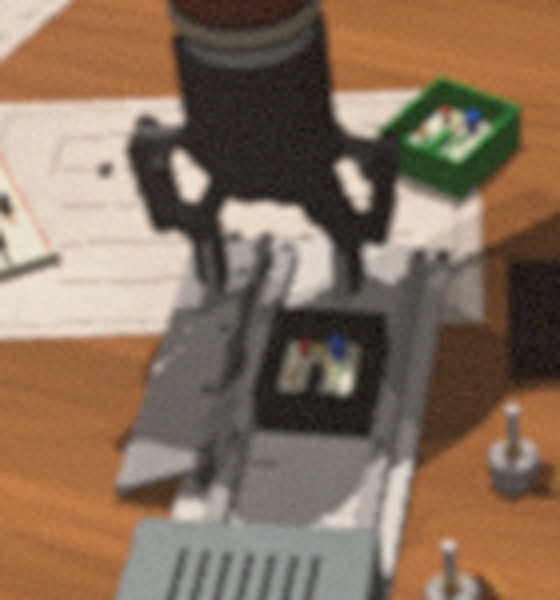

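The bar's front corner is at about (118,490), so the gate is at about 0.9. The pusher tip (348,290) is behind the tray, whose back rim is at v≈310, and the gripper body is well above. I'll ease up 1 mm and then push.

Emit:
jog_arm:
  targets:
    - [0, 0, -0.001, 0]
    - [0.005, 0, -0.001, 0]
    - [0.01, 0, -0.001, 0]
    - [0.015, 0, -0.001, 0]
    - [0.02, 0, -0.001, 0]

```text
time: 7.27
tool_pos: [0.5144, -0.1418, -0.0197]
tool_rot: [-0.0, 0.995, 0.103, -0.002]
contact_force: [-6.3, -5.4, 7.9]
gripper_width: 0.719
```

```bash
python3 st.py; python3 g.py d1; cat > ch.py <<'E'
import cv2,sys
a,b=[cv2.imread(f"pics/{n}.png") for n in("c9",sys.argv[1])]
g=lambda i:cv2.cvtColor(i,cv2.COLOR_BGR2GRAY)
def tm(x,y,w,h,x0,x1,y0,y1):
    r=cv2.matchTemplate(g(b),g(a)[y:y+h,x:x+w],cv2.TM_CCOEFF_NORMED)[max(0,y+y0):y+y1,max(0,x+x0):x+x1];_,m,_,l=cv2.minMaxLoc(r);return round(m,2),l[0]+x0,l[1]+y0
print("bar corner shift",tm(105,440,70,60,-30,30,-60,40)); print("tray shift",tm(275,330,90,75,-80,20,-10,170))
E
python3 ch.py d1; python3 - <<'E'
from h import *
p=np.load("chute.npy");R=Rz(p[2])
print(((proj("scene",[R@[x,0,.02]+[p[0],p[1],0] for x in(-.055,-.04,0,.04)])-proj("scene",R@[-.055,0,.02]+[p[0],p[1],0]))*4).round().tolist())
E
```

```text
t 7.2667 tcp chute mm [-94.1 -31.8 -19.7] F [-7.3  -4.02  7.94] w 0.7192247793736526
[[ 1.    -0.    -0.005]
 [-0.    -1.     0.001]
 [-0.005 -0.001 -1.   ]]
bar corner shift (0.71, 4, 2)
tray shift (0.88, -1, 1)
[[0.0, 0.0], [-5.0, 20.0], [-20.0, 77.0], [-36.0, 137.0]]
```

Emit:
jog_arm:
  targets:
    - [0, 0, -0.0005, 0]
    - [0, 0, -0.0005, 0]
    - [0, 0, -0.0005, 0]

```text
time: 7.57
tool_pos: [0.5152, -0.1419, -0.0189]
tool_rot: [-0.0, 0.995, 0.103, -0.001]
contact_force: [-1.8, -3.7, 6.4]
gripper_width: 0.721
```

```bash
python3 st.py; python3 g.py d2;python3 ch.py d2
```

```text
t 7.5667 tcp chute mm [-93.4 -32.  -18.9] F [-2.58 -3.27  6.42] w 0.7212012134968026
[[ 1.    -0.    -0.003]
 [-0.    -1.     0.001]
 [-0.003 -0.001 -1.   ]]
bar corner shift (0.72, 1, 1)
tray shift (0.89, -2, 3)
```

Emit:
jog_arm:
  targets:
    - [0.006, 0, 0, 0]
    - [0.012, 0, 0, 0]
    - [0.018, 0, 0, 0]
    - [0.024, 0, 0, 0]
    - [0.03, 0, 0, 0]

```text
time: 8.03
tool_pos: [0.5432, -0.1356, -0.0194]
tool_rot: [-0.001, 0.995, 0.103, -0.003]
contact_force: [-7.1, -4.1, 7.2]
gripper_width: 0.718
```

```bash
python3 st.py; python3 g.py d3;python3 ch.py d3
```

```text
t 8.0333 tcp chute mm [-64.7 -31.6 -19.4] F [-7.78 -2.57  7.23] w 0.7179390421052718
[[ 1.    -0.    -0.006]
 [-0.    -1.     0.002]
 [-0.006 -0.002 -1.   ]]
bar corner shift (0.71, 5, -2)
tray shift (0.88, -13, 43)
```

Emit:
jog_arm:
  targets:
    - [0.006, 0, 0, 0]
    - [0.012, 0, 0, 0]
    - [0.018, 0, 0, 0]
    - [0.024, 0, 0, 0]
    - [0.03, 0, 0, 0]

```text
time: 8.5
tool_pos: [0.5724, -0.1294, -0.0195]
tool_rot: [-0.001, 0.995, 0.103, -0.003]
contact_force: [-5.6, -3.7, 7.4]
gripper_width: 0.724
```

```bash
python3 st.py; python3 g.py d4;python3 ch.py d4
```

```text
t 8.5 tcp chute mm [-34.8 -31.6 -19.5] F [-6.21 -2.49  7.39] w 0.7237057731183728
[[ 1.    -0.    -0.006]
 [-0.    -1.     0.002]
 [-0.006 -0.002 -1.   ]]
bar corner shift (0.76, 2, -1)
tray shift (0.82, -25, 88)
```

Emit:
jog_arm:
  targets:
    - [0.006, 0, 0, 0]
    - [0.012, 0, 0, 0]
    - [0.017, 0, 0, 0]
    - [0.021, 0, 0, 0]
    - [0.024, 0, 0, 0]

```text
time: 8.97
tool_pos: [0.5961, -0.1244, -0.0196]
tool_rot: [-0.001, 0.995, 0.103, -0.003]
contact_force: [-6.9, -3.1, 7.8]
gripper_width: 0.723
```

Emit:
jog_arm:
  targets:
    - [0.0015, 0, 0, 0]
    - [0.003, 0, 0, 0]
    - [0.0045, 0, 0, 0]
    - [0.006, 0, 0, 0]
    - [0.006, 0, 0, 0]

```text
time: 9.38
tool_pos: [0.6012, -0.1234, -0.0196]
tool_rot: [-0.001, 0.995, 0.104, -0.004]
contact_force: [-7.4, -4.1, 7.7]
gripper_width: 0.721
```

```bash
python3 st.py; python3 g.py d5;python3 ch.py d5
```

```text
t 9.3833 tcp chute mm [ -5.4 -31.6 -19.6] F [-8.1  -2.52  7.71] w 0.7210325596327829
[[ 1.     0.    -0.008]
 [ 0.    -1.     0.002]
 [-0.008 -0.002 -1.   ]]
bar corner shift (0.59, -24, 6)
tray shift (0.65, -37, 135)
```

Emit:
jog_arm:
  targets:
    - [0.001, 0, 0, 0]
    - [0.002, 0, 0, 0]
    - [0.003, 0, 0, 0]
    - [0.003, 0, 0, 0]

```text
time: 9.77
tool_pos: [0.6011, -0.1233, -0.0197]
tool_rot: [-0.001, 0.995, 0.104, -0.008]
contact_force: [-16.6, -6.0, 14.3]
gripper_width: 0.722
```

Emit:
jog_arm:
  targets:
    - [0.001, 0, 0, 0]
    - [0.002, 0, 0, 0]
    - [0.002, 0, 0, 0]
    - [0.002, 0, 0, 0]

```text
time: 10.1
tool_pos: [0.601, -0.1234, -0.0197]
tool_rot: [-0.001, 0.994, 0.105, -0.01]
contact_force: [-24.0, -8.0, 19.4]
gripper_width: 0.717
```

The TCP has stopped and the force is climbing, so the tray is against the contact block. I'll back the pusher off while the gate is still held, then lift.

Emit:
jog_arm:
  targets:
    - [-0.005, 0, 0, 0]
    - [-0.012, 0, 0, 0]
    - [-0.02, 0, 0, 0]
    - [-0.03, 0, 0, 0]
    - [-0.04, 0, 0, 0]

```text
time: 10.52
tool_pos: [0.5719, -0.1304, -0.0174]
tool_rot: [0.0, 0.995, 0.104, 0.002]
contact_force: [3.8, -0.3, 4.7]
gripper_width: 0.72
```

```bash
python3 st.py; python3 g.py d6;python3 ch.py d6
```

```text
t 10.5167 tcp chute mm [-35.5 -32.4 -17.4] F [ 3.62 -1.04  4.74] w 0.7195789168923951
[[ 1.     0.     0.005]
 [ 0.    -1.    -0.001]
 [ 0.005  0.001 -1.   ]]
bar corner shift (0.72, -4, -6)
tray shift (0.68, -32, 122)
```

View pics/d6.png

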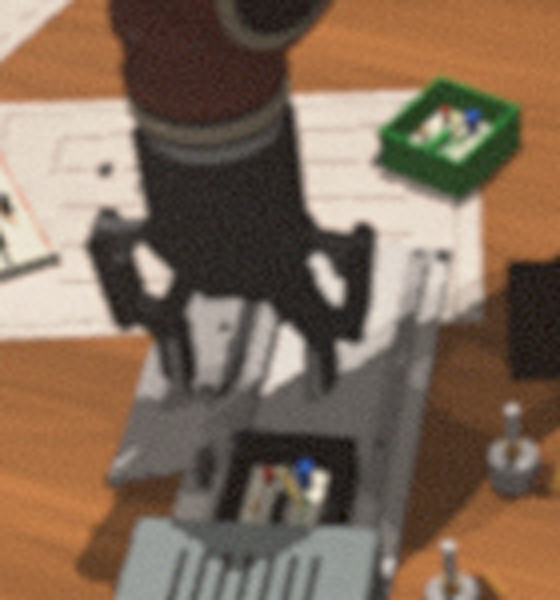

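The tray is up against the contact block, with its back rim at about (240,432)–(355,437) in the crop. The gate is still held open and the pusher tip at (320,390) is clear behind the tray. I'll check the rim against the prediction for home.

```bash
python3 - <<'E'
from h import *
p=np.load("chute.npy");R=Rz(p[2]);W=lambda P:np.array(P)@R.T+[p[0],p[1],0]
for x in(.025,.03,.035,.04):print(x,((proj("scene",W([[x-.032,.029,.036],[x-.032,-.029,.036]]))-[180,170])*4).round(0).tolist())
print("orig",((proj("scene",W([[-.055-.032,.029,.036],[-.055-.032,-.029,.036]]))-[180,170])*4).round(0).tolist(),"shift/mm 1.5ish")
# profile of dark back-rim edge in several frames along tray mid column
for n in("c9","d4","d5","d6"):
    g=cv2.GaussianBlur(cv2.imread(f"pics/{n}.png",0),(9,9),0).astype(int)
    for s in(265,345) if n!="c9" else (285,375): print(n,s,[ (v,g[v,s]) for v in range(290 if n=="c9" else 380,330 if n=="c9" else 460,5)])
# colour features: blue dome centre
for n in("c9","d3","d4","d5","d6"):
    h=cv2.cvtColor(cv2.imread(f"pics/{n}.png"),cv2.COLOR_BGR2HSV)[280:530,220:380]
    for nm,m in(("blue",(h[...,0]>100)&(h[...,0]<130)&(h[...,1]>110)&(h[...,2]>50)),("red",((h[...,0]<8)|(h[...,0]>172))&(h[...,1]>110)&(h[...,2]>50))):
        v,u=np.nonzero(m); print(n,nm,len(v),(np.median(u)+220,np.median(v)+280) if len(v) else None)
E
```

```text
0.025 [[362.0, 416.0], [246.0, 409.0]]
0.03 [[360.0, 424.0], [243.0, 416.0]]
0.035 [[358.0, 431.0], [241.0, 423.0]]
0.04 [[357.0, 438.0], [239.0, 431.0]]
orig [[388.0, 307.0], [278.0, 300.0]] shift/mm 1.5ish
c9 285 [(290, np.int64(122)), (295, np.int64(121)), (300, np.int64(124)), (305, np.int64(104)), (310, np.int64(58)), (315, np.int64(36)), (320, np.int64(30)), (325, np.int64(33))]
c9 375 [(290, np.int64(93)), (295, np.int64(94)), (300, np.int64(94)), (305, np.int64(90)), (310, np.int64(76)), (315, np.int64(45)), (320, np.int64(31)), (325, np.int64(29))]
d4 265 [(380, np.int64(148)), (385, np.int64(138)), (390, np.int64(77)), (395, np.int64(33)), (400, np.int64(29)), (405, np.int64(25)), (410, np.int64(30)), (415, np.int64(32)), (420, np.int64(39)), (425, np.int64(66)), (430, np.int64(79)), (435, np.int64(85)), (440, np.int64(88)), (445, np.int64(95)), (450, np.int64(97)), (455, np.int64(109))]
d4 345 [(380, np.int64(100)), (385, np.int64(96)), (390, np.int64(84)), (395, np.int64(51)), (400, np.int64(30)), (405, np.int64(31)), (410, np.int64(29)), (415, np.int64(32)), (420, np.int
[... 1355 characters left out ...]
(99)), (415, np.int64(97)), (420, np.int64(98)), (425, np.int64(98)), (430, np.int64(94)), (435, np.int64(72)), (440, np.int64(38)), (445, np.int64(31)), (450, np.int64(31)), (455, np.int64(32))]
c9 blue 176 (np.float64(337.0), np.float64(343.0))
c9 red 124 (np.float64(304.0), np.float64(343.0))
d3 blue 166 (np.float64(326.0), np.float64(384.0))
d3 red 126 (np.float64(292.5), np.float64(387.5))
d4 blue 165 (np.float64(315.0), np.float64(427.0))
d4 red 115 (np.float64(280.0), np.float64(428.0))
d5 blue 175 (np.float64(305.0), np.float64(470.0))
d5 red 124 (np.float64(268.0), np.float64(474.0))
d6 blue 277 (np.float64(304.0), np.float64(465.0))
d6 red 111 (np.float64(268.0), np.float64(472.0))
```

The rim edge is at v≈431 and 436, where home predicts ≈432 and 437. That puts the tray at x ≈ 39–40 mm, unchanged since the push. Releasing the gate now with a slow lift.

Emit:
jog_arm:
  targets:
    - [0, 0, -0.005, 0]
    - [0, 0, -0.01, 0]
    - [0, 0, -0.015, 0]
    - [0, 0, -0.02, 0]
    - [0, 0, -0.025, 0]

```text
time: 10.98
tool_pos: [0.5693, -0.1298, 0.0059]
tool_rot: [-0.001, 0.995, 0.103, -0.001]
contact_force: [-0.6, 0.6, 0.1]
gripper_width: 0.721
```

Emit:
jog_arm:
  targets:
    - [0, 0, -0.006, 0]
    - [0, 0, -0.015, 0]
    - [0, 0, -0.03, 0]
    - [0, 0, -0.05, 0]
    - [0, 0, -0.07, 0]

```text
time: 11.4
tool_pos: [0.5696, -0.1302, 0.077]
tool_rot: [-0.0, 0.995, 0.103, -0.001]
contact_force: [0.6, -1.3, 0.2]
gripper_width: 0.719
```

Emit:
jog_arm:
  targets:
    - [-0.03, 0, -0.03, 0]
    - [-0.06, 0, -0.06, 0]
    - [-0.09, 0, -0.08, 0]
    - [-0.12, 0, -0.08, 0]
    - [-0.15, 0, -0.08, 0]

```text
time: 11.82
tool_pos: [0.4232, -0.162, 0.1593]
tool_rot: [0.001, 0.995, 0.104, 0.002]
contact_force: [-0.1, -0.1, -0.0]
gripper_width: 0.717
```

Emit:
jog_arm:
  targets:
    - [0, 0.04, 0, 0]
    - [0, 0.08, 0, 0]
    - [0, 0.12, 0, 0]
    - [0, 0.16, 0, 0]
    - [0, 0.2, 0, 0]

```text
time: 12.23
tool_pos: [0.4644, -0.3589, 0.1572]
tool_rot: [0.0, 0.995, 0.103, 0.0]
contact_force: [-0.4, 0.2, 0.9]
gripper_width: 0.72
```

Emit:
jog_arm:
  targets:
    - [0, 0.04, 0, 0]
    - [0, 0.08, 0, 0]
    - [0, 0.08, 0, 0]
    - [0, 0.08, 0, 0]
    - [0, 0.08, 0, 0]

```text
time: 12.65
tool_pos: [0.4807, -0.435, 0.1563]
tool_rot: [-0.001, 0.995, 0.103, -0.0]
contact_force: [0.2, 0.1, 0.6]
gripper_width: 0.722
```

```bash
python3 st.py; python3 g.py e1; python3 - <<'E'
from h import *
p=np.load("chute.npy");R=Rz(p[2])
t=cams.grab_frame("top")[:,:,::-1];cv2.imwrite("pics/top9.png",t);a=cv2.imread("pics/top0.png")
s0=cv2.imread("pics/scene0.png"); s=cams.grab_frame("scene")[:,:,::-1]; cv2.imwrite("pics/scene9.png",s)
def tm(A,B,x,y,w,h,r=25):
    q=cv2.matchTemplate(cv2.resize(B[y-r:y+h+r,x-r:x+w+r],None,fx=4,fy=4,interpolation=2),cv2.resize(A[y:y+h,x:x+w],None,fx=4,fy=4,interpolation=2),cv2.TM_CCOEFF_NORMED);_,m,_,l=cv2.minMaxLoc(q);return round(m,2),l[0]/4-r,l[1]/4-r
for n,b in dict(bar=(385,190,28,75),tray=(352,215,30,32),spare=(312,247,32,34),pot1=(315,182,16,18),pot2=(315,215,16,18),chute=(328,145,50,40),breadb=(440,240,50,55)).items():print("top",n,tm(a,t,*b))
for n,b in dict(bar=(206,220,40,62),spare=(305,234,30,32),pot1=(300,267,20,30),pot2=(284,300,20,32),breadb=(150,195,45,48),meter=(50,255,95,70)).items():print("scene",n,tm(s0,s,*b,r=20))
# tray in top, expected pixels at home rim
W=lambda P:np.array(P)@R.T+[p[0],p[1],0]
print("top exp shift -54.6->40:",proj("top",W([[.04,0,.03]]))-proj("top",W([[-.0546,0,.03]])))
h=cv2.cvtColor(np.ascontiguousarray(s),cv2.COLOR_BGR2HSV)[240:310,235:275]
E
```

```text
t 12.65 tcp chute mm [-187.4 -311.7  156.3] F [0.25 0.01 0.57] w 0.7215483736043117
[[ 1.    -0.    -0.   ]
 [-0.    -1.     0.001]
 [-0.    -0.001 -1.   ]]
top bar (0.64, 0.0, 0.0)
top tray (0.27, 25.0, -16.75)
top spare (0.89, 0.25, -0.25)
top pot1 (1.0, 0.0, 0.0)
top pot2 (1.0, 0.0, 0.0)
top chute (0.99, 0.0, 0.0)
top breadb (0.71, 0.0, 0.0)
scene bar (0.55, 5.25, -20.0)
scene spare (0.88, -0.5, -0.5)
scene pot1 (0.99, 0.0, 0.0)
scene pot2 (0.99, 0.0, 0.0)
scene breadb (0.45, -0.25, -1.0)
scene meter (0.93, 0.0, 0.0)
top exp shift -54.6->40: [[ -8.55945616 -35.39172046]]
```

```bash
python3 - <<'E'
from h import *
E=lambda n:cv2.Canny(cv2.GaussianBlur(cv2.imread(n,0),(5,5),0),30,80).astype(np.float32)
G=lambda n:cv2.imread(n,0)
def tm(A,B,x,y,w,h,r):
    q=cv2.matchTemplate(B[y-r:y+h+r,x-r:x+w+r],A[y:y+h,x:x+w],cv2.TM_CCOEFF_NORMED);_,m,_,l=cv2.minMaxLoc(q);return round(m,2),l[0]-r,l[1]-r
for f in("c5","d6"):
  print("bar front corner vs",f,tm(G(f"pics/{f}.png"),G("pics/e1.png"),95,400,70,50,45))
U=lambda n:cv2.resize(cv2.imread(n,0),None,fx=4,fy=4,interpolation=2)
a,b=U("pics/top0.png"),U("pics/top9.png")
q=cv2.matchTemplate(b[160*4:270*4,330*4:400*4],a[222*4:244*4,357*4:379*4],cv2.TM_CCOEFF_NORMED);_,m,_,l=cv2.minMaxLoc(q);print("tray top shift",m,l[0]/4+330-357,l[1]/4+160-222)
g=cv2.GaussianBlur(G("pics/e1.png"),(9,9),0)
for u in(265,345):print(u,[(v,int(g[v,u])) for v in range(415,450,3)])
h=cv2.cvtColor(cv2.imread("pics/e1.png"),cv2.COLOR_BGR2HSV)[380:530,220:380]
m=(h[...,0]>100)&(h[...,0]<130)&(h[...,1]>110)&(h[...,2]>50);v,u=np.nonzero(m);print("blue",len(v),np.median(u)+220,np.median(v)+380)
E
```

```text
bar front corner vs c5 (0.85, 2, 0)
bar front corner vs d6 (0.75, 3, 45)
tray top shift 0.9661582112312317 -7.75 -33.25
265 [(415, 198), (418, 192), (421, 182), (424, 165), (427, 136), (430, 95), (433, 57), (436, 39), (439, 35), (442, 33), (445, 32), (448, 33)]
345 [(415, 204), (418, 205), (421, 206), (424, 207), (427, 207), (430, 202), (433, 185), (436, 145), (439, 92), (442, 51), (445, 36), (448, 35)]
blue 241 304.0 465.0
```

The top-view tray shift gives 33.25 px where about 35.4 was expected, so I'll check against the block itself: the distance from the block's front edge (first picture) to the tray's back rim (now) should be 64 mm.

```bash
python3 - <<'E'
from h import *
p=np.load("chute.npy");R=Rz(p[2]);W=lambda P:np.array(P)@R.T+[p[0],p[1],0]
xs=np.arange(-110,90,1.)/1000
def prof(n,f,ys,z):
    g=cv2.imread(f,0).astype(np.float32)
    return np.mean([cv2.remap(g,*[c.astype(np.float32).reshape(1,-1) for c in proj(n,W(np.c_[xs,np.full_like(xs,y),np.full_like(xs,z)])).T],cv2.INTER_LINEAR)[0] for y in ys],0)
def edge(P,a,b):  # half-level crossings within window mm
    i=(xs>=a/1e3)&(xs<=b/1e3);v=P[i];h=(v.max()+v.min())/2;k=np.nonzero(np.diff(np.sign(v-h)))[0];return (xs[i][k]*1e3+.5).round(1),round(float(v.max())),round(float(v.min()))
for ys in((.012,.016,.02),(-.004,0,.004)):
    print("block front, top0",edge(prof("top","pics/top0.png",ys,.034),40,85),"tray back now",edge(prof("top","pics/top9.png",ys,.036),-15,20),"tray0 back",edge(prof("top","pics/top0.png",ys,.036),-105,-76),"tray0 front",edge(prof("top","pics/top0.png",ys,.036),-40,0))
print(prof("top","pics/top9.png",(.012,.016,.02),.035)[xs>.05][::2].round())
E
```

```text
block front, top0 (array([64.5]), 229, 29) tray back now (array([ 1.5, 10.5]), 236, 33) tray0 back (array([-86.5, -77.5]), 238, 51) tray0 front (array([-31.5, -18.5]), 235, 35)
block front, top0 (array([65.5]), 229, 35) tray back now (array([ 0.5, 10.5]), 235, 34) tray0 back (array([-86.5, -77.5]), 238, 49) tray0 front (array([-30.5, -19.5]), 233, 35)
[170. 161. 163. 133.  71.  41.  29.  29.  38.  50.  56.  58.  56.  56.
  62.  73.  90. 115. 149. 169.]
```

Allowing for parallax on the visible lower edges, the block front comes out at x≈72 and the tray's back at ≈7, so the tray is at x ≈ 39 mm. That is home. The bar's corner is back where it was when shut, so I'll hand in.

```bash
python3 -c "
from plant import manip
print(manip.job_done(), manip.state()['time'])"
```

```text
the job is handed in; nothing more can be done
the job is handed in; nothing more can be done
```

I handed the job in with the tray home against the contact block and the gate shut behind it. No verdict was reported. My last clock reading before handing in was 12.7 s of the 42 s allowed.

**What I did:** With one fingertip I pressed the bar down to about 0.9 rad. With the other finger I pushed the tray past the open gate until the TCP stopped moving and the push force rose to about 24 N. I then slid the pusher back with the gate still held, let the gate rise, and moved the arm clear.

**Last checks:**
- **Tray:** it is at chute x ≈ 39 mm in both cameras, and did not move when the pusher backed off.
- **Gate:** the bar's front corner was back at its shut position in the images, within about 2 px of a 4x enlarged crop.
- **Other objects:** the pots and spare tray showed no shift beyond 0.5 px. The meter and large breadboard also showed none beyond 1 px, though the breadboard match was weak because of shadows. I did not check the screwdriver or spool separately, but the arm never went near them.
- **Robot:** it was clear of everything, with only noise on the force reading.

**What disagreed:**
- The fingertips were about 40 mm above the reported TCP, so I set the press depth by force and camera images instead.
- A direct match of the tray in the top view gave about 5 mm less travel than I first estimated. Measuring against the block's front edge, and the force at the stop, showed the tray was home.
- Matching the shut bar against the first scene picture failed because of shadows. I used the corner match and the top view (no shift, though a middling match) instead.

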